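# Hold the spring clip open over the seed card

### The arm

A 6-joint arm with a two-finger parallel gripper is mounted at the origin on the work surface. World frame = base frame: x ahead of the robot, y to its left, z up, the work surface at z = 0. Lengths are in m, angles in degrees, forces in N, time in s.
With the tool pointing down it reaches from about 0.4 to 0.825 m from the base axis. Payload 7 kg.
Tool frame: the origin (TCP) lies midway between the tips of the shut fingers; the grasp point (between the pads) lies 19 mm behind it; z points along the fingers, y is the line along which they close (so a half turn about z gives the same grasp; the last joint's range is limited). The gripper opens to 88 mm and grips with 3 to 60 N. Pads are 19 mm wide; open, the fingers measure 130 mm over their backs; the gripper's body (78 mm by 193 mm) begins 47 mm behind the grasp point.
Start: joints at [86.637, 20.546, 0.682, 0, -70.136, -16.507], TCP at [0.229, 0.635, 0.227] pointing down, gripper open.
Joint ranges: [-176.03, 176.03], [-82.01, 121.73], [-58.28, 71.71], [-173.87, 95.51], [-174.79, -0.11], [-173.66, 173.66]. Speed limits (degrees/s): [136.94, 136.94, 172.46, 180, 180, 180].

### API

Orientations are given as [roll, pitch, yaw] about the fixed x, y, z axes, in that order (R = Rz(yaw) Ry(pitch) Rx(roll)).
In Python, from plant import ctrl gives the robot as it stands. The module is installed in compiled form; this text tells all that it offers.
- The arm moves only by the tool play_rows, never from a script. Its argument "commands" is a list that holds one entry, the list of rows, each a list of 7 numbers: the turn, a rotation vector about the tool's x, y, z in rad, then the shift along the tool's x, y, z in cm, then the finger opening in cm, from 0 to 8.76. In form: [[[ax, ay, az, x, y, z, grip], ...]]. A call has 1 to 8 rows; each row is the pose to reach, as a shift and turn from the pose commanded when the call began, along the tool's axes at that moment; what a row does not reach only later rows make up. A row lasts 1/12 s, in which the tool goes at most 41.7 mm and 7.16 degrees, less where a joint would pass 70% of its speed; a pose out of reach is approached as far as the arm can. A call with a gripper value outside its range is refused whole. The fingers move at their own pace and stop on an object; the grip force is fixed at half the most. Time passes only in rows, so rows that repeat a pose let the fingers close. It gives the time, the measured TCP pose, the force, the opening and the grip force at its end, in the units of the state.
- ctrl.get_obs(): the state, without advancing time (a new reading comes with each control period).
- ctrl.snapshot(name): name is "scene" or "top" or "wrist"; returns a dict with "color" (420x560x3 uint8, red, green, blue), "camera_matrix" (3x3 intrinsics, pixels), "origin" and "rotation" of the camera in the world; the wrist camera has in their place "hand_eye" (4x4, takes a point from camera to tool coordinates, whose origin is the TCP and whose axes are the flange's). Camera axes: x right, y down, z forward; pixel columns grow to the right and rows downward; lengths in m; the calibration is good to about 2 mm. A picture is of the moment at which its call begins: read the wrist's pose just before it. There is no depth.
- ctrl.close_job(): hands the job in; it is judged then, once.
Trained networks look in a picture, given as the dict that the camera call returned (one of the last four; its "shot" number tells which), for a name from the list of things; names that differ only in an ending like _2 or _b are one class to them, and where a whole thing is asked for, a point or a joint stands for the part that bears it (a point fixed in the world has none). Each returns a list of dicts, best first, with "conf" (0 to 1); they miss things now and then, are a little off and sometimes report something else, mostly with a low value. They report only what shows in the picture. A call takes as long as a camera call.
- ctrl.find_in(picture, name): "bbox" ([left, top, width, height] in pixels, round what is visible of it).
The state is a dict: "clock": time; "joint_pos": joint angles; "qvel": joint speeds; "tau": joint torques, N m; "tool_pos": TCP position; "orientation": TCP orientation; "force": force on the tool from outside, world axes, zero at the start; "moment": the same for the moment, N m; "opening": finger opening in m; "gripper_force": force on a finger pad.
Only numpy, scipy, OpenCV 4.12 (cv2) and the standard library are available. Lean on these libraries where they do the work, as an engineer would, in place of code of your own. Each camera call takes 0.05 s, during which the arm holds its last target. There are 200 camera calls.

### The job

Take the taller of the two corked tubes out of the rack, stand it all the way down in the hole of the card stand and let go. Then squeeze open the steel spring clip parked on the desk organiser's divider, lift it off and hold it squeezed wide open over the middle of the card's top edge, one jaw well clear in front of the card and one behind, their tips clearly below the edge but touching nothing, so that I can slip a label in. Finish while still holding the clip there, wide open, and leave everything else where it is.

Things in the scene. Friction and masses are not known exactly. Their poses are not given: they have to be found in the camera images.
- tall_tube: The taller corked glass tube: round, 22 mm diameter (the cork on top, 16 mm high, is 19 mm), 125 mm tall, about 50 g, flat foot with a 3 mm chamfer. Origin at the centre of its foot, z along the tube. Starts upright in one of the two rack holes, its foot 10 mm above the desk.
- short_tube: The shorter corked glass tube, 22 mm diameter, 85 mm tall, standing in the other rack hole. To be left there. Origin at the centre of its foot.
- rack: Low wooden tube rack, fixed to the desk: a block 56 (x) x 130 (y) x 35 (z) mm with two round upright holes, 25 mm wide, 25 mm deep, at y = -32 and +32 mm. Origin at the centre of its underside.
- card_stand: Wooden card stand, fixed to the desk: a block 110 (x) x 110 (y) x 35 (z) mm, with one round hole (point stand_hole) towards its -x side and a stiff white card standing upright in it towards its +x side. The card is 3 mm thick (along x), 96 mm wide (along y), and its top edge is 130 mm above the desk. Origin at the centre of its underside.
- stand_hole (a point): Centre of the mouth of the hole in the card stand, on the block's top, 35 mm above the desk; axes as the stand's. The hole is round, 25 mm wide, 25 mm deep, its axis 60 mm from the card's plane.
- card_edge (a point): Middle of the card's top edge, 130 mm above the desk; axes as the stand's: x through the card's thickness, y along the edge, z up.
- organiser: White desk organiser, fixed to the desk: a low box 100 (x) x 150 (y) x 50 (z) mm with a flat top, on which a 6 mm thick (along x), 140 mm long (along y) wooden divider stands up 26 mm along the middle. Origin at the centre of its underside. The clip is parked straddling the divider, its jaw tips resting on the box's top.
- clip: Steel spring clip like a large bag clip, 83 mm tall, 40 mm wide, 65 g: two equal halves on a pin, jaws down, thumb plates up, parked upright with its jaw tips 50 mm above the desk. This body is its -x half. Origin: bottom middle of the jaws; x across the jaws (the way they open), y along the pin, z up.
- clip_pin (a point): Middle of the clip's pin, 40 mm above the jaw tips, midway between the halves; axes of the clip's -x half, which tilts by half the opening angle.
- clip_grip (a point): Where to take the clip: midway between the thumb plates, 28 mm above the pin (as parked). The plates reach from the pin to 43 mm above it, 40 mm wide (y), flaring to 44 mm over the outsides at the top. Squeezed along x to the stop they are parallel, 21 mm over the outsides. Fixed to the -x half.
- lip_a (a point): Inner edge of the tip of the clip's -x jaw, middle of its width; on the divider it is 3 mm from the clip's middle plane.
- lip_b (a point): Inner edge of the tip of the clip's other jaw (+x side).
- clip_jaw (a joint): Opening angle of the clip, the angle between its halves (rad): 0 as parked on the 6 mm divider, -0.1 shut on nothing, 0.5 at the stop, where the jaw tips gape about 26 mm. A spring closes it: squeezing the thumb plates takes about 4 N at first and 10 N at the stop.
- mouse: Black computer mouse, 100 x 58 x 33 mm, a bystander. Origin at the centre of its underside.
- jar: Small amber jar with a black cap, 56 mm diameter, 65 mm tall, a bystander. Origin at the centre of its underside.
- stapler: Stapler, 120 x 36 x 42 mm, a bystander. Origin at the centre of its underside.
- mug: White mug, 80 mm diameter, 92 mm tall, a bystander. Origin at the centre of its underside.

How it is judged (in metres and radians):
On the way, in this order (a step that is already met when the one before it is completed fails the run):
1. the tall tube stands fully down in the hole of the card stand, let go (z of tall_tube in the frame of stand_hole below -0.021 m and horizontal distance between tall_tube and stand_hole below 0.006 m and angle between tall_tube's own z axis and vertical below 0.14 rad and contact force between the fingers and tall_tube below 0.1 N), for 0.3 s.
2. the clip, squeezed open, is lifted clear of the organiser (value of joint clip_jaw above 0.3 rad and contact force between the fingers and clip above 3 N and contact force between clip and organiser below 0.1 N and height (world z) of clip_pin above 0.115 m), for 0.2 s.
At the end, for the whole second after the job is handed in: Tube upright in the stand's hole, 21 mm or deeper, not touched. Clip held still by the fingers, open over 0.3 rad, touching neither stand nor tube; jaw tips on opposite sides of the card, each over 4 mm from its middle plane, over 5 mm below the edge, within 28 mm of its middle (all of step 1 and ((x of lip_a in the frame of card_edge below -0.004 m and x of lip_b in the frame of card_edge above 0.004 m) or (x of lip_b in the frame of card_edge below -0.004 m and x of lip_a in the frame of card_edge above 0.004 m)) and z of each of lip_a, lip_b in the frame of card_edge below -0.005 m and y of lip_a in the frame of card_edge between -0.028 and 0.028 m and y of lip_b in the frame of card_edge between -0.028 and 0.028 m and value of joint clip_jaw above 0.3 rad and contact force between the fingers and clip above 3 N and contact force between clip and card_stand below 0.2 N and contact force between clip and tall_tube below 0.2 N and linear speed of clip below 0.03 m/s); the arm keeps its last pose, push and grip.
It fails at once if the short tube is moved by more than 20 mm (distance of short_tube from where it was at the start of the episode above 0.02 m).
It fails at once if the mouse is moved by more than 30 mm (distance of mouse from where it was at the start of the episode above 0.03 m).
It fails at once if the jar is moved by more than 30 mm (distance of jar from where it was at the start of the episode above 0.03 m).
It fails at once if the stapler is moved by more than 30 mm (distance of stapler from where it was at the start of the episode above 0.03 m).
It fails at once if the mug is moved by more than 30 mm (distance of mug from where it was at the start of the episode above 0.03 m).
It also fails if it takes over 48 s, if anything falls off the work surface, if the arm or the gripper's body presses on something with over 40 N, if the wrist force passes 120 N, or if a joint passes its speed limit or range.

## Working session

There is one attempt and no reset: what is moved stays moved. The work goes in short steps, Python scripts to look and compute and a tool call to move; the robot and the scene stay as the last step left them, time stands still between calls to the robot, and variables do not carry over. Pictures are saved under pics/ and viewed, at most 10 in all, crops included, and the job is handed in when it is done.

Besides the shell and the picture viewer there is one more tool, called after "Request:" as name([rows], argument=value, ...), one row to a line, values as JSON. play_rows: Moves the arm, as the interface text tells. Its arguments: {"type":"object","properties":{"commands":{"type":"array","items":{"type":"array","items":{"type":"array","items":{"type":"number"}}}}},"required":["commands"]}

```bash
mkdir -p pics; cat > h.py <<'E'
import numpy as np, cv2
from plant import ctrl
from scipy.spatial.transform import Rotation as R
def pose():
    o=ctrl.get_obs(); return np.array(o["tool_pos"]), R.from_euler('xyz',o["orientation"],degrees=True).as_matrix(), o
def cam(name):
    p,r,o=pose(); s=ctrl.snapshot(name)
    if name=="wrist":
        H=np.array(s["hand_eye"]); s["o"]=r@H[:3,3]+p; s["R"]=r@H[:3,:3]
    else: s["o"]=np.array(s["origin"]); s["R"]=np.array(s["rotation"])
    s["K"]=np.array(s["camera_matrix"]); return s
def save(s,n): cv2.imwrite(f"pics/{n}.png",s["color"][:,:,::-1])
def ray(s,uv):
    d=s["R"]@np.linalg.inv(s["K"])@np.array([uv[0],uv[1],1.]); return s["o"],d/np.linalg.norm(d)
def atz(s,uv,z):
    o,d=ray(s,uv); return o+d*(z-o[2])/d[2]
def tri(*sv):
    A=np.zeros((3,3));b=np.zeros(3)
    rs=[ray(s,uv) for s,uv in sv]
    for o,d in rs:
        M=np.eye(3)-np.outer(d,d);A+=M;b+=M@o
    x=np.linalg.solve(A,b)
    return x,[round(float(np.linalg.norm(np.cross(d,x-o))),4) for o,d in rs]
def proj(s,X):
    c=s["K"]@(s["R"].T@(np.array(X)-s["o"])); return c[:2]/c[2]
E
python3 - <<'E'
from h import *
np.set_printoptions(precision=4,suppress=True)
print(ctrl.get_obs())
for n in ["scene","top"]:
    s=cam(n); save(s,n); print(n,s["o"],s["R"].tolist(),s["K"].tolist())
    for k in ["tall_tube","short_tube","rack","card_stand","organiser","clip","mouse","jar","stapler","mug"]:
        f=ctrl.find_in(s,k); print(k,[(np.round(q["bbox"],1).tolist(),round(q["conf"],2)) for q in f[:2]])
a=cv2.imread("pics/scene.png");b=cv2.imread("pics/top.png")
E
```

```text
{'clock': 0.0, 'joint_pos': array([ 86.6366,  20.5907,   0.633 ,  -0.0192, -70.1351, -16.5078]), 'qvel': array([ 0.0244, -0.015 ,  0.0643, -0.0141, -0.0466, -0.0421]), 'tau': array([  0.0004, -58.2713,  29.306 ,   6.9973,   0.0071,  -0.0002]), 'tool_pos': array([0.2293, 0.6343, 0.2256]), 'orientation': array([179.9059,  -0.0091, -19.8777]), 'force': array([0.0447, 0.0719, 0.7111]), 'moment': array([ 0.0036,  0.0591, -0.0175]), 'gripper_force': 0.0, 'opening': 0.08767735845026453}
scene [ 1.2452 -0.2206  0.5715] [-122.77690218845933, 1.336861277432277, 70.53222970058138] [[381.8988546755749, 0.0, 280.6906902054231], [0.0, 381.8988546755749, 214.74643965197544], [0.0, 0.0, 1.0]]
tall_tube [([129.2, 220.6, 18.6, 41.0], 0.81)]
short_tube [([106.0, 234.0, 14.0, 27.7], 0.58)]
rack [([96.5, 247.6, 69.4, 26.9], 0.64)]
card_stand [([266.1, 207.0, 48.4, 57.1], 0.7)]
organiser [([332.9, 185.3, 64.8, 51.1], 0.61), ([98.3, 249.8, 66.2, 27.4], 0.32)]
clip [([358.5, 172.5, 18.3, 34.9], 0.7), ([331.4, 185.4, 66.3, 50.8], 0.56)]
mouse [([253.4, 205.1, 17.3, 23.5], 0.49)]
jar [([186.5, 289.8, 32.7, 44
[... 250 characters left out ...]
321454] [[426.9769497344078, 0.0, 284.0264046004482], [0.0, 426.9769497344078, 207.55202708848148], [0.0, 0.0, 1.0]]
tall_tube [([399.3, 225.5, 25.0, 10.7], 0.7)]
short_tube [([422.1, 236.8, 12.7, 7.5], 0.65), ([356.0, 141.4, 25.1, 28.4], 0.63)]
rack [([387.4, 218.5, 53.5, 34.4], 0.74)]
card_stand [([253.9, 194.1, 51.9, 46.2], 0.56)]
organiser [([158.8, 213.7, 60.0, 39.0], 0.82)]
clip [([177.4, 218.4, 21.1, 20.2], 0.72)]
mouse [([271.0, 243.9, 25.1, 43.3], 0.91), ([175.1, 222.6, 22.2, 3.1], 0.34)]
jar [([356.0, 143.8, 21.7, 24.0], 0.95), ([387.7, 218.4, 51.0, 36.2], 0.3)]
stapler [([199.8, 121.4, 29.5, 45.4], 0.86)]
mug [([126.4, 146.7, 41.7, 39.8], 0.66), ([387.9, 221.8, 54.3, 31.1], 0.65)]
```

View pics/scene.png

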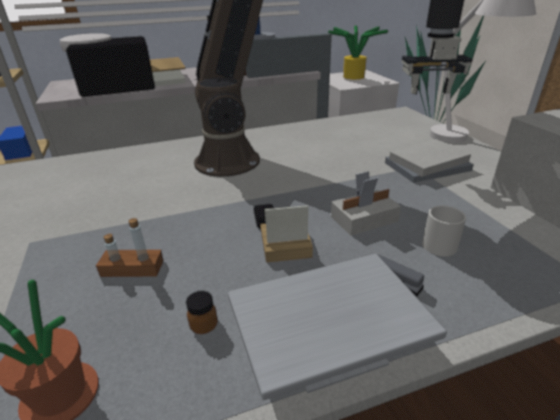

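View pics/top.png

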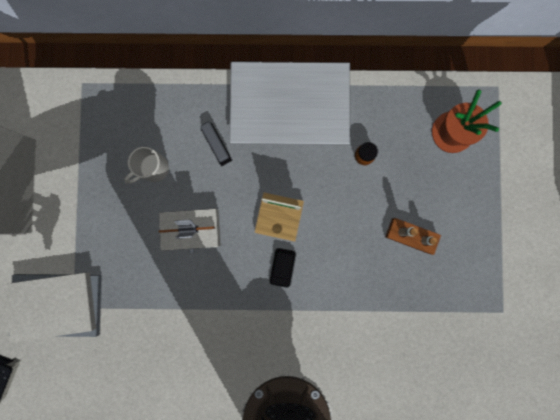

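The scene view shows the rack with tubes (tall at 138,240), stand with card (288,230), clip on organiser (367,190). In the top view, tall tube is at (408,232), stand hole at (277,229), card (282,203), and clip (187,229).

```bash
sed -i 's/s\["R"\]=np.array(s\["rotation"\])/s["R"]=R.from_euler("xyz",s["rotation"],degrees=True).as_matrix()/' h.py
cat >> h.py <<'E'
np.set_printoptions(precision=4,suppress=True)
def bc(s,k,i=0):
    f=ctrl.find_in(s,k); b=f[i]["bbox"]; return np.array([b[0]+b[2]/2,b[1]+b[3]/2]),b,f[i]["conf"]
def plan(p1,yaw,roll=180,pitch=0):
    "tool rotvec + shift in cm from the measured pose"
    p,r,o=pose(); r1=R.from_euler('xyz',[roll,pitch,yaw],degrees=True).as_matrix()
    print("rot",R.from_matrix(r.T@r1).as_rotvec(),"shift cm",r.T@(np.array(p1)-p)*100)
E
python3 - <<'E'
from h import *
t=cam("top"); s=cam("scene")
print(t["R"],s["R"]); print(np.array(ctrl.snapshot("wrist")["hand_eye"]))
for n,uv,z in [("tall foot-ish",(402,231),.11),("rack c",(414,236),.035),("rack l",(390,226),.035),("rack r",(438,246),.035),("stand c",(279,217),.035),("hole",(277,229),.035),("cardL",(264,199),.13),("cardR",(299,206),.13),("org L",(161,230),.05),("orgR",(217,228),.05),("divL",(160,231),.076),("divR",(214,227),.076),("clip",(187,229),.13),("mouse",(283,267),.02)]:
    print(n,atz(t,uv,z))
for k in ["tall_tube","clip","card_stand","organiser"]:
    print(k,tri((t,bc(t,k)[0]),(s,bc(s,k)[0])))
E
```

```text
[[ 0.0099 -0.9981  0.0609]
 [-0.9999 -0.0097  0.0043]
 [-0.0037 -0.0609 -0.9981]] [[ 0.3332  0.5039 -0.7969]
 [ 0.9426 -0.1989  0.2683]
 [-0.0233 -0.8406 -0.5412]]
[[ 0.0012 -0.9587 -0.2843  0.078 ]
 [ 1.      0.0014 -0.0003 -0.0003]
 [ 0.0007 -0.2843  0.9587 -0.1575]
 [ 0.      0.      0.      1.    ]]
tall foot-ish [ 0.5055 -0.2807  0.11  ]
rack c [ 0.4933 -0.3327  0.035 ]
rack l [ 0.519  -0.2695  0.035 ]
rack r [ 0.4676 -0.3957  0.035 ]
stand c [0.54   0.0245 0.035 ]
hole [0.5082 0.0295 0.035 ]
cardL [0.5798 0.06   0.13  ]
cardR [ 0.5636 -0.0254  0.13  ]
org L [0.5024 0.3324 0.05  ]
orgR [0.5091 0.186  0.05  ]
divL [0.4997 0.3273 0.076 ]
divR [0.5112 0.1896 0.076 ]
clip [0.505 0.246 0.13 ]
mouse [0.4072 0.0126 0.02  ]
tall_tube (array([ 0.5073, -0.3039,  0.0834]), [0.0041, 0.0041])
clip (array([0.5105, 0.2525, 0.0926]), [0.0015, 0.0015])
card_stand (array([0.5411, 0.0253, 0.0352]), [0.0081, 0.0081])
organiser (array([0.5011, 0.2642, 0.0221]), [0.0002, 0.0002])
```

```bash
python3 -c "
from h import *
plan([.505,.25,.28],-85.2)"
```

```text
rot [ 0.0001 -0.      1.1402] shift cm [38.9959 26.8183 -5.3457]
```

Request:
play_rows([
  [[0,0,1.14,39,26.8,-5.4,8.7],[0,0,1.14,39,26.8,-5.4,8.7],[0,0,1.14,39,26.8,-5.4,8.7],[0,0,1.14,39,26.8,-5.4,8.7],[0,0,1.14,39,26.8,-5.4,8.7],[0,0,1.14,39,26.8,-5.4,8.7],[0,0,1.14,39,26.8,-5.4,8.7],[0,0,1.14,39,26.8,-5.4,8.7]],
])

```text
clock: 2.32
tool_pos: [0.4231, 0.3638, 0.265]
orientation: [-180.0, 0.0, -77.5]
force: [1.0, 0.4, 0.4]
opening: 0.0869
gripper_force: 0.0
```

```bash
python3 -c "
from h import *
print(pose()[0],pose()[2]['orientation'])
plan([.505,.25,.28],-85.2)"
```

```text
[0.4231 0.3638 0.265 ] [-179.966     0.0295  -77.4972]
rot [-0.0006  0.0006  0.1344] shift cm [12.8849 -5.5285 -1.5052]
```

Request:
play_rows([
  [[0,0,0.134,12.9,-5.5,-1.5,8.7],[0,0,0.134,12.9,-5.5,-1.5,8.7],[0,0,0.134,12.9,-5.5,-1.5,8.7],[0,0,0.134,12.9,-5.5,-1.5,8.7],[0,0,0.134,12.9,-5.5,-1.5,8.7],[0,0,0.134,12.9,-5.5,-1.5,8.7]],
])

```text
clock: 2.82
tool_pos: [0.5052, 0.251, 0.2795]
orientation: [-180.0, 0.0, -85.0]
force: [-0.3, 0.3, -0.2]
opening: 0.0864
gripper_force: 0.0
```

```bash
cat >> h.py <<'E'
import pickle
def keep(s,n):
    save(s,n); pickle.dump({k:s[k] for k in("o","R","K","color")},open(f"pics/{n}.pkl","wb"))
def load(n): return pickle.load(open(f"pics/{n}.pkl","rb"))
E
python3 -c "
from h import *
s=cam('wrist');keep(s,'w1');print(pose()[0],s['K'],s['o'])
for k in ['clip','organiser','clip_pin']: print(k,bc(s,k))
plan([.505,.14,.28],-95)"
```

```text
[0.5047 0.2518 0.2793] [[326.1768   0.     279.3952]
 [  0.     326.1768 207.4485]
 [  0.       0.       1.    ]] [0.5132 0.1743 0.4369]
clip (array([278.85, 191.1 ]), [258.1, 166.7, 41.5, 48.8], 0.96)
organiser (array([282.65, 184.5 ]), [235.4, 118.9, 94.5, 131.2], 0.88)
clip_pin (array([277.55, 191.8 ]), [255.9, 169.8, 43.3, 44.0], 0.81)
rot [0.0002 0.     0.1784] shift cm [11.2439  0.9429 -0.0774]
```

View pics/w1.png

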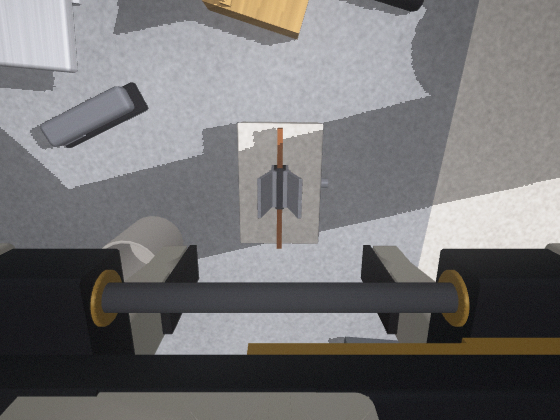

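The wrist view shows the clip at (280,190) on the divider (280,128)–(280,247), already aligned with the tool; the stand's corner is at top.

Request:
play_rows([
  [[0,0,0.18,11.2,0.9,0,8.7],[0,0,0.18,11.2,0.9,0,8.7],[0,0,0.18,11.2,0.9,0,8.7],[0,0,0.18,11.2,0.9,0,8.7],[0,0,0.18,11.2,0.9,0,8.7],[0,0,0.18,11.2,0.9,0,8.7]],
])

```text
clock: 3.52
tool_pos: [0.5057, 0.1405, 0.2795]
orientation: [-180.0, 0.0, -95.1]
force: [-0.2, -0.6, -0.5]
opening: 0.087
gripper_force: 0.0
```

```bash
python3 -c "
from h import *
s=cam('wrist');keep(s,'w2');print(s['o'])
a=load('w1')
for k in ['clip','organiser','card_stand']: print(k,bc(s,k))
plan([.53,.05,.28],-100.7)"
```

```text
[0.5001 0.0638 0.437 ]
clip (array([242.25,  68.4 ]), [189.7, 3.6, 105.1, 129.6], 0.63)
organiser (array([288.9 , 264.05]), [239.8, 200.7, 98.2, 126.7], 0.72)
card_stand (array([241.1 ,  70.55]), [186.8, 3.8, 108.6, 133.5], 0.7)
rot [ 0.0003 -0.0002  0.0983] shift cm [ 8.827  -3.2211 -0.0856]
```

View pics/w2.png

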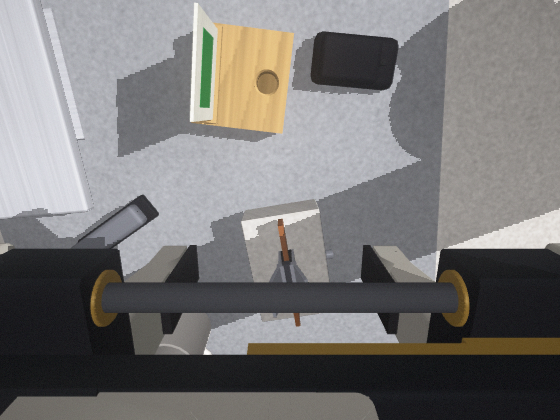

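The hole is at (267,83); the card's top edge is around (195,5)–(193,121); the stapler and mouse are out of the way.

Request:
play_rows([
  [[0,0,0.098,8.8,-3.2,0,8.7],[0,0,0.098,8.8,-3.2,0,8.7],[0,0,0.098,8.8,-3.2,0,8.7],[0,0,0.098,8.8,-3.2,0,8.7],[0,0,0.098,8.8,-3.2,0,8.7]],
])

```text
clock: 4.13
tool_pos: [0.5299, 0.0491, 0.2791]
orientation: [180.0, -0.0, -100.8]
force: [0.2, 0.2, 0.2]
opening: 0.0867
gripper_force: 0.0
```

```bash
python3 -c "
from h import *
s=cam('wrist');keep(s,'w3');print(s['o'],pose()[0])
print(bc(s,'card_stand'))
plan([.50,-.20,.28],-112)"
```

```text
[ 0.5168 -0.0265  0.4366] [0.5298 0.0496 0.2791]
(array([266.15, 165.2 ]), [218.9, 109.9, 94.5, 110.6], 0.83)
rot [0.0002 0.     0.1967] shift cm [25.1157 -1.7352 -0.0791]
```

View pics/w3.png

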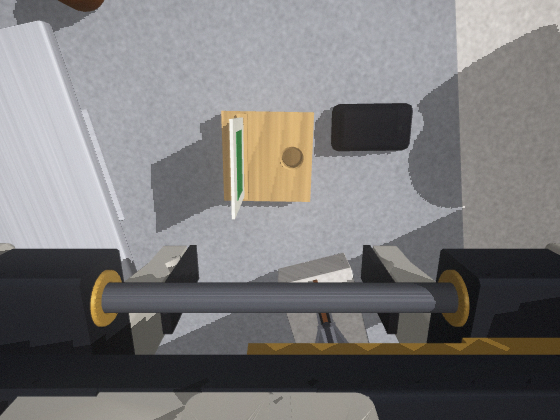

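The stand is square to the image at yaw −100.8: hole (292,157), card top edge from (232,218) to (233,118). Next, the rack.

Request:
play_rows([
  [[0,0,0.197,25.1,-1.7,0,8.7],[0,0,0.197,25.1,-1.7,0,8.7],[0,0,0.197,25.1,-1.7,0,8.7],[0,0,0.197,25.1,-1.7,0,8.7],[0,0,0.197,25.1,-1.7,0,8.7],[0,0,0.197,25.1,-1.7,0,8.7],[0,0,0.197,25.1,-1.7,0,8.7],[0,0,0.197,25.1,-1.7,0,8.7]],
])

```text
clock: 4.9
tool_pos: [0.4993, -0.2017, 0.2791]
orientation: [180.0, -0.0, -112.2]
force: [-0.6, 0.8, -0.2]
opening: 0.0871
gripper_force: 0.0
```

```bash
python3 -c "
from h import *
s=cam('wrist');keep(s,'w4');print(s['o'],pose()[0])
for k in ['tall_tube','short_tube','rack']: print(k,bc(s,k))
plan([.50,-.27,.28],-112)
a,b=load('w2'),load('w3')
print('hole',tri((a,(267,83)),(b,(292,157))))
print('cardtop near',tri((a,(192.5,121)),(b,(233,217.5))), 'far',tri((a,(196,5)),(b,(233,118))))
"
```

```text
[ 0.4716 -0.2729  0.4366] [ 0.4996 -0.2005  0.2792]
tall_tube (array([236.75,  94.95]), [221.1, 84.7, 31.3, 20.5], 0.6)
short_tube (array([237.15,  30.6 ]), [222.7, 14.0, 28.9, 33.2], 0.69)
rack (array([241.35,  64.3 ]), [214.3, 2.3, 54.1, 124.0], 0.71)
rot [-0.0001  0.0002  0.001 ] shift cm [ 6.5758 -2.6499 -0.0581]
hole (array([0.5116, 0.0314, 0.0257]), [0.0003, 0.0003])
cardtop near (array([0.5814, 0.066 , 0.1247]), [0.0003, 0.0003]) far (array([ 0.5613, -0.0278,  0.1242]), [0.0014, 0.0014])
```

View pics/w4.png

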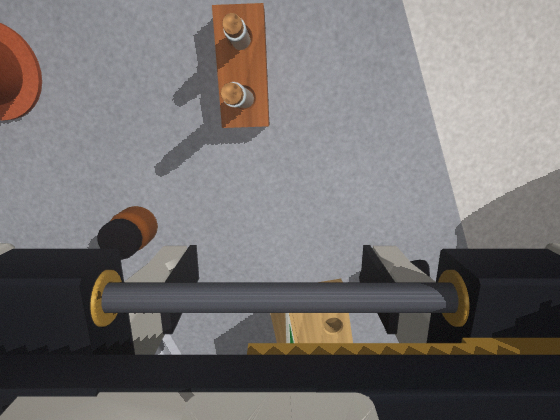

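Rack in view: tall tube's cork top at (232,94), short tube's cork (233,22), rack corners (213,5), (264,3), (269,126), (222,127).

Request:
play_rows([
  [[0,0,0,6.6,-2.6,0,8.7],[0,0,0,6.6,-2.6,0,8.7],[0,0,0,6.6,-2.6,0,8.7],[0,0,0,6.6,-2.6,0,8.7]],
])

```text
clock: 5.43
tool_pos: [0.4993, -0.2711, 0.279]
orientation: [180.0, -0.0, -112.1]
force: [0.5, 0.2, -0.2]
opening: 0.0868
gripper_force: 0.0
```

```bash
python3 -c "
from h import *
s=cam('wrist');keep(s,'w5');print(s['o'],pose()[0],pose()[2]['orientation'])
for k in ['tall_tube','short_tube','rack']: print(k,bc(s,k))
c=cv2.resize(s['color'][60:240,160:340,::-1],None,fx=3,fy=3,interpolation=cv2.INTER_CUBIC)
a=load('w4')
d=cv2.resize(a['color'][0:135,200:280,::-1],None,fx=3,fy=3,interpolation=cv2.INTER_CUBIC)
d=cv2.copyMakeBorder(d,0,540-405,0,0,cv2.BORDER_CONSTANT)
cv2.imwrite('pics/c5.png',np.hstack([c,d]))
print([atz(a,q,.035) for q in [(213,5),(264,3),(269,126),(222,127)]])
"
```

```text
[ 0.4718 -0.3425  0.4365] [ 0.4992 -0.2705  0.2791] [ 179.9754    0.0096 -112.0191]
tall_tube (array([262.6, 158.1]), [249.8, 141.9, 25.6, 32.4], 0.86)
short_tube (array([264.4 ,  96.25]), [252.7, 86.8, 23.4, 18.9], 0.97)
rack (array([267.2, 124.2]), [241.1, 69.2, 52.2, 110.0], 0.71)
[array([ 0.4965, -0.4017,  0.035 ]), array([ 0.4446, -0.3827,  0.035 ]), array([ 0.4894, -0.2612,  0.035 ]), array([ 0.5419, -0.2814,  0.035 ])]
```

View pics/c5.png

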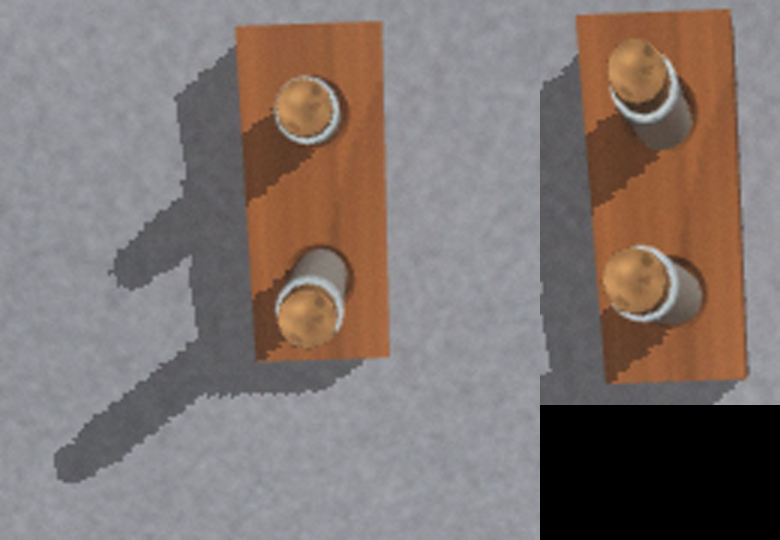

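In the enlarged crop, the tall tube's cork centre is at (262.3,166) in w5 and (232,93.3) in w4; rack corners are (238.7,68.7), (287.3,67.3), (289.7,178.7), (245.3,180.3).

```bash
python3 -c "
from h import *
a,b=load('w4'),load('w5')
print('cork',tri((a,(232,93.3)),(b,(262.3,166))), atz(a,(232,93.3),.135),atz(b,(262.3,166),.135))
print('short cork',tri((a,(232.2,23.5)),(b,(262,95.3))))
P=[(238.7,68.7),(287.3,67.3),(289.7,178.7),(245.3,180.3)];Q=[(213,5),(264,3),(269,126),(222,127)]
print('corners',[tri((a,q),(b,p))[0] for p,q in zip(P,Q)])
X=np.array([atz(b,p,.035) for p in P]);print(X,X.mean(0))
Y=(X[2]+X[3]-X[0]-X[1])/2;yaw=np.degrees(np.arctan2(Y[1],Y[0]))-90;print('yaw',yaw,np.linalg.norm(Y))
y=Y/np.linalg.norm(Y);print('tall hole',X.mean(0)+y*.032)
print('ring/top z .119 in b',atz(b,(262.8,163),.119))
a,b=load('w2'),load('w3')
print('hole',atz(a,(267,83),.035),atz(b,(292,157),.035))
for n,p,q in [('near',(192.5,121),(233,217.5)),('far',(196,5),(233,118))]: print(n,atz(a,p,.13),atz(b,q,.13))
P=[(222,111.5),(312.5,112),(311.5,201),(222,200)]
X=np.array([atz(b,p,.035) for p in P]);print(X,X.mean(0));Y=(X[2]+X[3]-X[0]-X[1])/2;print('yaw',np.degrees(np.arctan2(Y[1],Y[0]))-90,np.linalg.norm(Y))
"
```

```text
cork (array([ 0.5048, -0.3022,  0.132 ]), [0.0002, 0.0002]) [ 0.5042 -0.3019  0.135 ] [ 0.5047 -0.3026  0.135 ]
short cork (array([ 0.4824, -0.3625,  0.0929]), [0.0004, 0.0004])
corners [array([ 0.4971, -0.4027,  0.0321]), array([ 0.4448, -0.383 ,  0.0336]), array([ 0.4898, -0.2611,  0.0314]), array([ 0.5415, -0.2813,  0.0382])]
[[ 0.4972 -0.4023  0.035 ]
 [ 0.4453 -0.3829  0.035 ]
 [ 0.49   -0.2619  0.035 ]
 [ 0.5423 -0.2808  0.035 ]] [ 0.4937 -0.3319  0.035 ]
yaw -20.304059544664682 0.12928592351446574
tall hole [ 0.5048 -0.3019  0.035 ]
ring/top z .119 in b [ 0.5048 -0.303   0.119 ]
hole [0.5117 0.0322 0.035 ] [0.5115 0.03   0.035 ]
near [0.5797 0.0659 0.13  ] [0.5806 0.0645 0.13  ]
far [ 0.5616 -0.0258  0.13  ] [ 0.5591 -0.028   0.13  ]
[[ 0.5832 -0.0382  0.035 ]
 [ 0.4783 -0.0177  0.035 ]
 [ 0.4969  0.0898  0.035 ]
 [ 0.6088  0.0672  0.035 ]] [0.5418 0.0253 0.035 ]
yaw -11.694550114813609 0.10868049198429014
```

```bash
python3 -c "
from h import *
plan([.5047,-.3023,.087],-110.3)"
```

```text
rot [-0.0003  0.0002 -0.029 ] shift cm [ 2.7698 -1.707  19.2547]
```

Request:
play_rows([
  [[0,0,-0.029,2.77,-1.7,0,8.7],[0,0,-0.029,2.77,-1.7,2,8.7],[0,0,-0.029,2.77,-1.7,6,8.7],[0,0,-0.029,2.77,-1.7,10,8.7],[0,0,-0.029,2.77,-1.7,14,8.7],[0,0,-0.029,2.77,-1.7,17,8.7],[0,0,-0.029,2.77,-1.7,19.2,8.7],[0,0,-0.029,2.77,-1.7,19.2,8.7]],
])

```text
clock: 6.3
tool_pos: [0.5014, -0.3015, 0.0827]
orientation: [179.6, -0.0, -110.4]
force: [-0.6, -0.4, -0.1]
opening: 0.0868
gripper_force: 0.0
```

Request:
play_rows([
  [[0,0,0,0,0,0,3.5],[0,0,0,0,0,0,1.5],[0,0,0,0,0,0,1.5],[0,0,0,0,0,0,1.5],[0,0,0,0,0,0,1.5],[0,0,0,0,0,0,1.5],[0,0,0,0,0,0,1.5],[0,0,0,0,0,0,1.5]],
])

```text
clock: 6.97
tool_pos: [0.5042, -0.3036, 0.0876]
orientation: [-180.0, 0.0, -110.4]
force: [0.9, 0.1, -0.0]
opening: 0.0391
gripper_force: 0.0
```

Request:
play_rows([
  [[0,0,0,0,0,0,1.5],[0,0,0,0,0,0,1.5],[0,0,0,0,0,0,1.5],[0,0,0,0,0,0,1.5],[0,0,0,0,0,0,1.5],[0,0,0,0,0,0,1.5]],
])

```text
clock: 7.47
tool_pos: [0.5041, -0.3036, 0.0873]
orientation: [180.0, -0.0, -110.4]
force: [-0.4, 0.4, 0.4]
opening: 0.0213
gripper_force: 30.0
```

Request:
play_rows([
  [[0,0,0,0,0,-2,1.5],[0,0,0,0,0,-4,1.5],[0,0,0,0,0,-6,1.5],[0,0,0,0,0,-9,1.5],[0,0,0,0,0,-13,1.5],[0,0,0,0,0,-16,1.5],[0,0,0,0,0,-16,1.5],[0,0,0,0,0,-16,1.5]],
])

```text
clock: 8.13
tool_pos: [0.5051, -0.3038, 0.2496]
orientation: [-179.7, 0.0, -110.4]
force: [-0.4, -0.6, -1.4]
opening: 0.0211
gripper_force: 30.0
```

```bash
python3 -c "
from h import *
print(pose()[2])
plan([.5115,.0305,.24],-11.2)"
```

```text
{'clock': 8.1333, 'joint_pos': array([-12.0309,  11.5793,  -8.6775,   0.0038, -69.4877,  -8.3661]), 'qvel': array([-0.042 ,  1.9432, -3.2869, -1.0406,  0.8128, -0.0568]), 'tau': array([ -0.0273, -48.5693,  31.5661,   7.6992,  -0.1596,   0.0022]), 'tool_pos': array([ 0.5051, -0.3038,  0.2496]), 'orientation': array([-179.7467,    0.0337, -110.3956]), 'force': array([-0.443 , -0.5518, -1.4263]), 'moment': array([0.1289, 0.0069, 0.0617]), 'gripper_force': 29.999105483293533, 'opening': 0.021141226482228256}
rot [-0.0038 -0.0034 -1.7313] shift cm [-31.554   11.0586   0.9316]
```

```bash
python3 -c "
from h import *
plan([.5115,.0305,.24],-101.5)"
```

```text
rot [-0.0045  0.0002 -0.1553] shift cm [-31.554   11.0586   0.9316]
```

Request:
play_rows([
  [[0,0,-0.155,-31.55,11.05,0,1.5],[0,0,-0.155,-31.55,11.05,0,1.5],[0,0,-0.155,-31.55,11.05,0,1.5],[0,0,-0.155,-31.55,11.05,0,1.5],[0,0,-0.155,-31.55,11.05,0,1.5],[0,0,-0.155,-31.55,11.05,0,1.5],[0,0,-0.155,-31.55,11.05,0,1.5],[0,0,-0.155,-31.55,11.05,0,1.5]],
])

```text
clock: 8.8
tool_pos: [0.5094, 0.0315, 0.2462]
orientation: [179.9, -0.0, -101.5]
force: [1.1, 0.4, -0.2]
opening: 0.021
gripper_force: 30.0
```

```bash
python3 -c "
from h import *
print(pose()[2]['orientation'])
plan([.5115,.0305,.15],-101.5)"
```

```text
[ 179.906    -0.0407 -101.5255]
rot [ 0.0016 -0.0007 -0.0004] shift cm [ 0.0483 -0.2454  9.6216]
```

Request:
play_rows([
  [[0,0,0,0,0,3,1.5],[0,0,0,0,0,6,1.5],[0,0,0,0,0,9,1.5],[0,0,0,0,0,10,1.5],[0,0,0,0,0,10,1.5],[0,0,0,0,0,10,1.5]],
])

```text
clock: 9.3
tool_pos: [0.5106, 0.0294, 0.1474]
orientation: [179.9, -0.1, -101.5]
force: [1.2, -0.7, 0.3]
opening: 0.021
gripper_force: 30.0
```

```bash
python3 -c "
from h import *
p,r,o=pose();print(p,o['orientation'])
s=cam('wrist');keep(s,'w6')
print('pred hole',proj(s,[.5115,.0305,.035]),'foot',proj(s,p+r@[0,0,.077]))
c=cv2.resize(s['color'][60:290,170:410,::-1],None,fx=2.5,fy=2.5,interpolation=cv2.INTER_CUBIC)
cv2.imwrite('pics/c6.png',c)
plan([.5115,.0305,.11],-101.5)"
```

```text
[0.5106 0.0294 0.1474] [ 179.9468   -0.0758 -101.5142]
pred hole [279.7671 205.2606] foot [280.8549 216.4456]
rot [-0.001  -0.     -0.0003] shift cm [-0.0907  0.0083  3.8371]
```

View pics/c6.png

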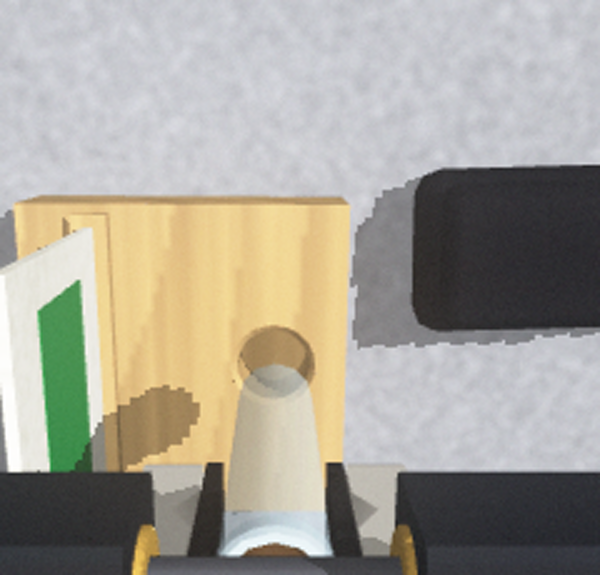

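The foot (crop 275,389) hovers in line with the hole (crop 276,362 → 280.4,204.8), which matches the prediction within a pixel.

```bash
python3 -c "
from h import *
s=load('w6');h=atz(s,(280.4,204.8),.035);print(h)
plan([h[0],h[1],.088],-101.5)"
```

```text
[0.5109 0.0302 0.035 ]
rot [-0.001  -0.     -0.0003] shift cm [-0.0495  0.0648  6.037 ]
```

Request:
play_rows([
  [[0,0,0,-0.06,0.04,1,1.5],[0,0,0,-0.06,0.04,2,1.5],[0,0,0,-0.06,0.04,2.8,1.5],[0,0,0,-0.06,0.04,3.4,1.5],[0,0,0,-0.06,0.04,3.8,1.5],[0,0,0,-0.06,0.04,4.2,1.5],[0,0,0,-0.06,0.04,4.2,1.5]],
])

```text
clock: 9.93
tool_pos: [0.51, 0.0302, 0.1045]
orientation: [179.9, -0.0, -101.5]
force: [0.8, -0.0, 0.2]
opening: 0.0214
gripper_force: 30.0
```

No contact force; continue down.

Request:
play_rows([
  [[0,0,0,0,0,0.4,1.5],[0,0,0,0,0,0.8,1.5],[0,0,0,0,0,1.2,1.5],[0,0,0,0,0,1.5,1.5],[0,0,0,0,0,1.7,1.5],[0,0,0,0,0,1.7,1.5]],
])

```text
clock: 10.43
tool_pos: [0.5101, 0.0303, 0.0879]
orientation: [180.0, -0.0, -101.5]
force: [-0.5, -1.3, -0.7]
opening: 0.0211
gripper_force: 30.0
```

Request:
play_rows([
  [[0,0,0,0,0,0,3.6],[0,0,0,0,0,0,3.6],[0,0,0,0,0,0,3.6],[0,0,0,0,0,0,3.6],[0,0,0,0,0,0,3.6],[0,0,0,0,0,0,3.6],[0,0,0,0,0,0,3.6],[0,0,0,0,0,0,3.6]],
])

```text
clock: 11.1
tool_pos: [0.5103, 0.0304, 0.0884]
orientation: [-180.0, -0.0, -101.5]
force: [0.6, 0.1, 0.5]
opening: 0.0356
gripper_force: 0.0
```

Request:
play_rows([
  [[0,0,0,0,0,-2,3.6],[0,0,0,0,0,-5,3.6],[0,0,0,0,0,-9,3.6],[0,0,0,0,0,-13,3.6],[0,0,0,0,0,-17,3.6],[0,0,0,-4,0,-18,6],[0,0,0,-7,0,-18,8.7],[0,0,0,-7,0,-18,8.7]],
])

```text
clock: 11.77
tool_pos: [0.5257, 0.1026, 0.2695]
orientation: [-179.9, 0.2, -101.4]
force: [-0.1, -0.6, -0.6]
opening: 0.0502
gripper_force: 0.0
```

```bash
python3 -c "
from h import *
p,r,o=pose();print(p,o['orientation'])
s=cam('wrist');keep(s,'w7')
for k in ['tall_tube','card_stand']: print(bc(s,k))
print('pred cork at .135',proj(s,[.5112,.0305,.135]))
cv2.imwrite('pics/c7.png',cv2.resize(s['color'][60:290,150:410,::-1],None,fx=2.5,fy=2.5,interpolation=cv2.INTER_CUBIC))"
```

```text
[0.5257 0.1026 0.2695] [-179.8657    0.1505 -101.4306]
(array([281.45, 113.45]), [269.3, 101.8, 24.3, 23.3], 0.9)
(array([254.  , 112.75]), [205.3, 54.0, 97.4, 117.5], 0.82)
pred cork at .135 [281.0284 114.0162]
```

View pics/c7.png

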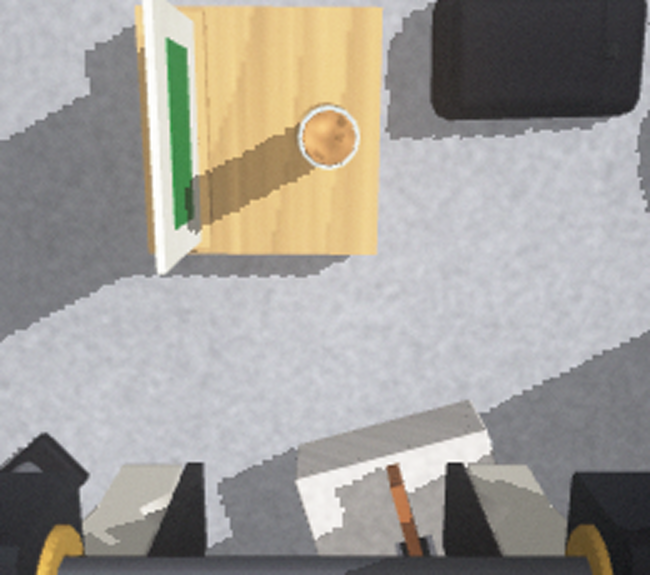

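The tube stands upright in the hole: cork at crop (329,137), matching the prediction for fully seated. Next, the clip.

```bash
python3 -c "
from h import *
a=load('w1');b=load('w2')
cv2.imwrite('pics/c1.png',np.hstack([cv2.resize(a['color'][110:255,225:335,::-1],None,fx=4,fy=4,interpolation=cv2.INTER_CUBIC)[:560],cv2.resize(b['color'][195:285,240:330,::-1],None,fx=3.8,fy=3.8,interpolation=cv2.INTER_CUBIC)[:340].copy() if 0 else cv2.copyMakeBorder(cv2.resize(b['color'][195:285,240:330,::-1],(340,340),interpolation=cv2.INTER_CUBIC),0,220,0,0,cv2.BORDER_CONSTANT)]))
s=load('w7'); print('card near',atz(s,(214.4,168.8),.13), 'pred',proj(s,[.580,.0652,.13]))
"
```

```text
card near [0.5806 0.0659 0.13  ] pred [214.8331 167.9095]
```

View pics/c1.png

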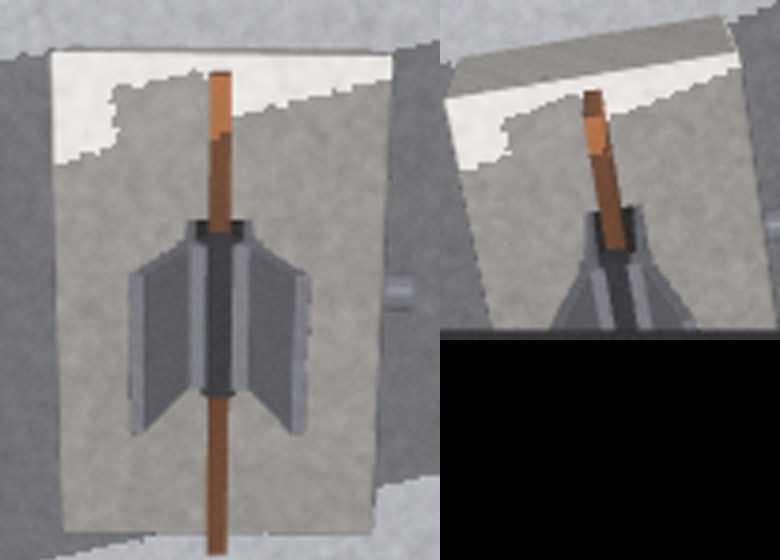

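Plate tops are centred at (280,198.4) and the clip's far end at (279.8,165.5) in w1 and (286,250.6) in w2; divider runs (280,128)–(279.3,248).

```bash
python3 -c "
from h import *
a=load('w1');b=load('w2')
print('far end',tri((a,(279.8,165.5)),(b,(286,250.6))))
c=atz(a,(280,198.4),.133);print('plates',c,'pin',atz(a,(279.5,187),.097))
L=[atz(a,(225+x/4,110+y/4),.133)for x,y in[(130,272),(130,434),(310,274),(310,434)]];print(np.array(L))
d0,d1=atz(a,(280,128),.076),atz(a,(279.3,248),.076);print(d0,d1,np.degrees(np.arctan2(*(d1-d0)[[1,0]])),np.linalg.norm(d1-d0))
q=[atz(a,(225+x/4,110+y/4),.05)for x,y in[(52,51),(392,55),(374,532),(63,531)]];print(np.mean(q,0))
plan([c[0],c[1],.22],-85.2)"
```

```text
far end (array([0.507 , 0.2369, 0.0498]), [0.0002, 0.0002])
plates [0.5054 0.2552 0.133 ] pin [0.5061 0.2523 0.097 ]
[[0.5284 0.2372 0.133 ]
 [0.5256 0.2775 0.133 ]
 [0.4859 0.2339 0.133 ]
 [0.4816 0.2736 0.133 ]]
[0.5109 0.1922 0.076 ] [0.4993 0.3317 0.076 ] 94.76929100809834 0.1399269365333001
[0.5046 0.262  0.05  ]
rot [ 0.0009 -0.0005 -0.2838] shift cm [-14.9346   4.9072   4.7887]
```

Request:
play_rows([
  [[0,0,-0.284,-14.9,4.9,0,8.7],[0,0,-0.284,-14.9,4.9,0,8.7],[0,0,-0.284,-14.9,4.9,1,8.7],[0,0,-0.284,-14.9,4.9,3,8.7],[0,0,-0.284,-14.9,4.9,4.8,8.7],[0,0,-0.284,-14.9,4.9,4.8,8.7],[0,0,-0.284,-14.9,4.9,4.8,8.7]],
])

```text
clock: 12.5
tool_pos: [0.5055, 0.2535, 0.2195]
orientation: [179.9, -0.1, -85.2]
force: [-0.2, -0.4, 0.1]
opening: 0.087
gripper_force: 0.0
```

```bash
python3 -c "
from h import *
print(pose()[0],pose()[2]['orientation'])
plan([.5056,.2548,.099],-85.2)"
```

```text
[0.5055 0.2535 0.2195] [179.8727  -0.136  -85.2407]
rot [ 0.0022 -0.0024 -0.0007] shift cm [-0.1549 -0.0478 12.0519]
```

Request:
play_rows([
  [[0,0,0,-0.1,0,3,8.7],[0,0,0,-0.1,0,6,8.7],[0,0,0,-0.1,0,9,8.7],[0,0,0,-0.1,0,11,7],[0,0,0,-0.1,0,12,5.5],[0,0,0,-0.1,0,12,5],[0,0,0,-0.1,0,12,5],[0,0,0,-0.1,0,12,5]],
])

```text
clock: 13.17
tool_pos: [0.5072, 0.2561, 0.1024]
orientation: [-179.9, 0.1, -85.3]
force: [0.4, 0.6, -0.1]
opening: 0.0594
gripper_force: 0.0
```

Request:
play_rows([
  [[0,0,0,0,0,0,3.6],[0,0,0,0,0,0,3.2],[0,0,0,0,0,0,2.8],[0,0,0,0,0,0,2.4],[0,0,0,0,0,0,2],[0,0,0,0,0,0,1.5],[0,0,0,0,0,0,1.5],[0,0,0,0,0,0,1.5]],
])

```text
clock: 13.83
tool_pos: [0.5063, 0.2563, 0.1026]
orientation: [-179.9, 0.1, -85.2]
force: [-5.8, -1.2, 14.2]
opening: 0.0208
gripper_force: 30.0
```

Request:
play_rows([
  [[0,0,0,0,0,-0.5,1.5],[0,0,0,0,0,-1.5,1.5],[0,0,0,0,0,-3,1.5],[0,0,0,0,0,-6,1.5],[0,0,0,0,0,-9,1.5],[0,0,0,0,0,-12,1.5],[0,0,0,0,0,-14,1.5],[0,0,0,0,0,-14,1.5]],
])

```text
clock: 14.5
tool_pos: [0.5079, 0.257, 0.2463]
orientation: [-179.6, 0.2, -85.2]
force: [1.5, 0.7, -0.4]
opening: 0.021
gripper_force: 30.0
```

```bash
python3 -c "
from h import *
p,r,o=pose();print(p,o['orientation'],o['opening'],o['gripper_force'])
s=cam('wrist');keep(s,'w8');t=cam('scene');keep(t,'s8')
for z in (0,.03,.052): print(z,proj(s,p+r@[0,0,z]),proj(t,p+r@[0,0,z]))
u,v=proj(t,p+r@[0,0,.02]).astype(int);print(u,v)
c=cv2.resize(t['color'][v-40:v+50,u-45:u+45,::-1],(400,400),interpolation=cv2.INTER_CUBIC)
d=cv2.resize(s['color'][180:340,200:360,::-1],(400,400),interpolation=cv2.INTER_CUBIC)
cv2.imwrite('pics/c8.png',np.hstack([d,c]))
A,B=np.array([.5800,.0652]),np.array([.5603,-.0270]);C=(A+B)/2;print('card mid',C,'yaw',np.degrees(np.arctan2(*(A-B)[[1,0]]))-90)
"
```

```text
[0.5079 0.257  0.2463] [-179.5808    0.2463  -85.2041] 0.021015410075147206 29.993490278720856
0 [281.5304 262.2502] [371.542  131.9861]
0.03 [281.2169 240.6251] [370.3115 144.0945]
0.052 [281.0385 228.3159] [369.4366 152.7043]
370 140
card mid [0.5701 0.0191] yaw -12.060801511233677
```

View pics/c8.png

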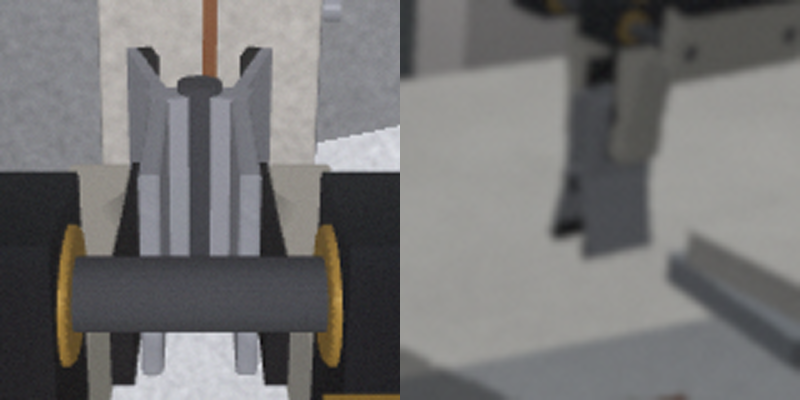

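```bash
python3 -c "
from h import *
s=load('w8');t=load('s8');p,r,o=pose();print(p)
for ty in (-.013,-.017):
  for z in (.045,.05,.055,.06): print(ty,z,proj(t,p+r@[0,ty,z]))
for x in(.016,.02,.024): print(x,proj(s,p+r@[x,-.014,.052]),proj(s,p+r@[x,.014,.052]))
plan([.5692,.0192,.24],-101.7)"
```

```text
[0.5061 0.256  0.2417]
-0.013 0.045 [371.8516 153.4757]
-0.013 0.05 [371.6352 155.4171]
-0.013 0.055 [371.42  157.347]
-0.013 0.06 [371.206  159.2656]
-0.017 0.045 [372.8534 154.0828]
-0.017 0.05 [372.6333 156.029 ]
-0.017 0.055 [372.4144 157.9636]
-0.017 0.06 [372.1968 159.8869]
0.016 [263.9123 202.4866] [304.9993 202.625 ]
0.02 [263.8434 196.8111] [305.1437 196.9469]
0.024 [263.7738 191.0764] [305.2897 191.2094]
rot [-0.0014  0.002   0.2871] shift cm [24.1225 -4.3302  0.1351]
```

Request:
play_rows([
  [[0,0,0.1,4,-0.7,0,1.5],[0,0,0.2,8,-1.4,0,1.5],[0,0,0.287,12,-2.1,0,1.5],[0,0,0.287,16,-2.9,0,1.5],[0,0,0.287,20,-3.6,0,1.5],[0,0,0.287,23,-4.1,0,1.5],[0,0,0.287,24.1,-4.3,0,1.5],[0,0,0.287,24.1,-4.3,0,1.5]],
])

```text
clock: 15.27
tool_pos: [0.5684, 0.0165, 0.239]
orientation: [179.9, -0.1, -101.9]
force: [-0.2, 0.4, -1.2]
opening: 0.0207
gripper_force: 30.0
```

Request:
play_rows([
  [[0,0,0,0,0,0,1.5],[0,0,0,0,0,0,1.5],[0,0,0,0,0,0,1.5]],
])

```text
clock: 15.52
tool_pos: [0.5684, 0.0202, 0.24]
orientation: [180.0, -0.0, -101.6]
force: [-0.6, 0.4, -0.2]
opening: 0.0211
gripper_force: 30.0
```

```bash
python3 -c "
from h import *
p,r,o=pose();print(p,o['orientation'],o['opening'],o['gripper_force'])
s=cam('wrist');keep(s,'w9')
print(bc(s,'card_stand'),bc(s,'clip'))
print('card near/far/mid',[proj(s,q) for q in([.58,.0652,.13],[.5603,-.027,.13],[.5701,.0191,.13])])
plan([.5692,.0192,.1685],-101.7)
# white card blob columns per row below/above the clip
c=s['color'].astype(int)
for v in range(90,250,8):
    w=np.where(c[v,150:420].min(1)>205)[0]+150
    print(v,(w.min(),w.max(),len(w)) if len(w) else None)
"
```

```text
[0.5684 0.0202 0.24  ] [ 179.9692   -0.0079 -101.6178] 0.021140356442830802 29.993510842323303
(array([305.05, 178.05]), [252.8, 128.4, 104.5, 99.3], 0.74) (array([280.75, 263.55]), [253.3, 199.0, 54.9, 129.1], 0.87)
card near/far/mid [array([277.9695, 254.3677]), array([278.8646, 147.737 ]), array([278.4529, 203.6107])]
rot [0.     0.0001 0.0017] shift cm [ 0.0787 -0.0792  7.1865]
90 None
98 None
106 (np.int64(299), np.int64(299), 1)
114 (np.int64(335), np.int64(335), 1)
122 None
130 None
138 None
146 None
154 (np.int64(276), np.int64(278), 3)
162 (np.int64(276), np.int64(278), 3)
170 (np.int64(276), np.int64(278), 3)
178 (np.int64(276), np.int64(278), 3)
186 (np.int64(276), np.int64(278), 3)
194 (np.int64(276), np.int64(357), 8)
202 (np.int64(276), np.int64(335), 4)
210 None
218 None
226 (np.int64(268), np.int64(274), 7)
234 None
242 None
```

Request:
play_rows([
  [[0,0,0,0.05,-0.18,0,1.5],[0,0,0,0.05,-0.18,2,1.5],[0,0,0,0.05,-0.18,3.5,1.5],[0,0,0,0.05,-0.18,5,1.5],[0,0,0,0.05,-0.18,6,1.5],[0,0,0,0.05,-0.18,6.7,1.5],[0,0,0,0.05,-0.18,7.15,1.5],[0,0,0,0.05,-0.18,7.15,1.5]],
])

```text
clock: 16.33
tool_pos: [0.5702, 0.0183, 0.1682]
orientation: [179.9, -0.0, -101.7]
force: [0.3, 0.1, -1.2]
opening: 0.0209
gripper_force: 30.0
```

Request:
play_rows([
  [[0,0,0,0,0,0,1.5],[0,0,0,0,0,0,1.5],[0,0,0,0,0,0,1.5],[0,0,0,0,0,0,1.5]],
])

```text
clock: 16.67
tool_pos: [0.5707, 0.0183, 0.1695]
orientation: [-179.9, 0.0, -101.7]
force: [0.3, -0.4, -0.6]
opening: 0.0207
gripper_force: 30.0
```

```bash
python3 -c "
from h import *
p,r,o=pose();print(p,o['orientation'],o['opening'],o['gripper_force'],o['force'])
s=cam('wrist');keep(s,'w10');t=cam('scene');keep(t,'s10')
print(bc(s,'clip'),bc(t,'clip'),bc(t,'tall_tube'))
print('axis at tips',proj(s,p+r@[0,0,.05]),'far jaw corners in/out',[proj(s,p+r@[.02,y,.0525]) for y in(-.015,-.013,.013,.015)])
for q in ([.58,.0652,.13],[.5603,-.027,.13]): print('card scene',proj(t,q))
print('tip +x jaw scene z .116,.130',proj(t,p+r@[0,-.016,.0525]),proj(t,p+r@[0,-.016,.0385]))
c=s['color'].astype(int)
for v in range(140,206,6): print(v,' '.join(str(int(x)) for x in c[v,252:312].mean(1)))
"
```

```text
[0.5707 0.0183 0.1695] [-179.9471    0.0291 -101.6902] 0.020691376522078538 29.9934384226799 [ 0.3407 -0.4048 -0.5977]
(array([281.35, 263.5 ]), [250.9, 197.9, 60.9, 131.2], 0.91) (array([286.85, 201.55]), [278.5, 184.7, 16.7, 33.7], 0.74) (array([290.2, 234.8]), [264.0, 207.3, 52.4, 55.0], 0.56)
axis at tips [281.039  228.8484] far jaw corners in/out [array([258.5954, 199.3182]), array([261.596 , 199.3214]), array([300.5999, 199.363 ]), array([303.5999, 199.3662])]
card scene [306.9089 205.2689]
card scene [264.5313 209.0068]
tip +x jaw scene z .116,.130 [286.7775 216.1903] [286.6783 210.7645]
140 174 202 201 194 186 182 182 180 185 188 188 185 186 185 186 187 188 191 188 188 186 185 181 184 185 187 186 185 184 182 182 182 185 185 186 188 192 194 196 196 196 191 190 190 193 193 195 195 196 198 194 192 192 189 191 196 196 196 195 192
146 156 202 203 197 187 180 183 184 184 188 189 187 184 185 184 187 190 184 132 129 127 138 199 200 203 203 200 206 210 207 202 196 195 197 196 194 193 194 195 195 192 192 190 192 191 193 195 196 197 198 195 194 192 192 193 196 196 191 183 179
152 160 19
[... 1474 characters left out ...]
124 118 125 124 127 130 134 131 127 126 129 123 129 132 131 131 129 132 131 129 129 136 189 250 250 250 248 219 196 196 197 192 191 192 196 194 192 188 191 191 189 185 183 186 189 186 179 180 179 179 183 187 186 184 183 180
194 127 125 131 130 126 124 123 129 130 131 133 132 130 129 124 128 133 132 132 132 130 129 128 132 131 136 194 251 251 251 251 222 197 196 197 192 191 189 195 191 184 180 179 179 180 184 185 189 191 186 182 180 178 182 185 188 186 183 182 185
200 153 155 157 149 72 52 55 57 54 67 129 131 129 128 132 126 129 135 134 131 133 129 128 131 129 134 190 250 250 250 249 219 197 195 198 191 191 191 187 184 177 174 177 178 181 139 59 57 62 59 65 113 160 156 157 161 183 184 184 184
```

```bash
python3 -c "
from h import *
print(ctrl.close_job())"
```

```text
the job is handed in; nothing more can be done
None
```

I handed the job in at about 17 s: the tall tube is fully down in the card stand's hole and let go, and the clip is held squeezed to its stop over the middle of the card's top edge. By my measurements each jaw is about 10 mm clear of the card and the tips are about 14 mm below the edge. No verdict came back on hand-in, and I viewed 11 pictures, one over the limit of 10.

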